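Get the rear key paddle off a crowded peg

TASK

The blue key paddle hangs behind the red one on the peg of the black-footed stand. Move the red paddle out of the way onto the peg of the white-footed stand, then hang the blue paddle on the peg of the blue-footed stand. Both must end up hanging freely by their holes; do not drop them or lay them down, and leave the other things on the table where they are.

Things in the scene. Friction and masses are not known exactly. Their poses are not given: they have to be found in the camera images.
- red_paddle: Red plastic key paddle with a brass key on its faces: plate 44 mm wide (own y), 6 thick (own x), 90 tall (own z), about 60 g. Origin: centre of its 16 mm round through hole (axis own x); top edge 16 mm above it, flat bottom edge 74 mm below. Hanging, its hole centre is 4.5 mm below the peg axis. Starts in front (nearer the ball), 18 to 24 mm from the blue one, centre to centre.
- blue_paddle: Blue plastic key paddle with a brass key on its faces: plate 44 mm wide (own y), 6 thick (own x), 90 tall (own z), about 60 g. Origin: centre of its 16 mm round through hole (axis own x); top edge 16 mm above it, flat bottom edge 74 mm below. Hanging, its hole centre is 4.5 mm below the peg axis. Starts behind the red one.
- black_stand: Holds both paddles at first. Fixed; black round foot, 90 mm across; origin: centre of its underside. From its 19 mm upright a level 7 mm steel peg runs along own -x (toward the robot) to an 11 mm ball centred 85 mm out (tip 90.5 mm). Peg axis 160 to 200 mm above the origin, differs each time, not measured: feel or look for it. Upright ends 10 mm above the peg axis.
- white_stand: Spare, empty: for red. Fixed; white round foot, 90 mm across; origin: centre of its underside. From its 19 mm upright a level 7 mm steel peg runs along own -x (toward the robot) to an 11 mm ball centred 85 mm out (tip 90.5 mm). Peg axis 160 to 200 mm above the origin, differs each time, not measured: feel or look for it. Upright ends 10 mm above the peg axis.
- blue_stand: Empty: for blue. Fixed; blue round foot, 90 mm across; origin: centre of its underside. From its 19 mm upright a level 7 mm steel peg runs along own -x (toward the robot) to an 11 mm ball centred 85 mm out (tip 90.5 mm). Peg axis 160 to 200 mm above the origin, differs each time, not measured: feel or look for it. Upright ends 10 mm above the peg axis.
- tape_measure: Bystander: yellow tape measure, 28x69x62 mm, loose on the table. Origin: centre of its underside.
- glue_stick: Bystander: white glue stick with a red cap standing on end, 24 mm diameter, 83 mm tall, loose. Origin: centre of its underside.
- tape_brown: Bystander: brown packing tape roll lying flat, 68 mm diameter, 48 mm tall, loose. Origin: centre of its underside.

How it is judged:
By the outcome, as a careful person would: the job done as asked, in the order asked, and still so for the second after the job is handed in, with the robot touching nothing.
It also fails if it takes over 72 s, if anything falls off the work surface, if the arm or the gripper's body presses on something with over 40 N, if the wrist force passes 120 N, or if a joint passes its speed limit or range.

ROBOT

A 7-joint arm with a two-finger parallel gripper is mounted at the origin on a cart in front of the work surface, level with it; the furniture and walls round the work are solid. World frame = base frame: x ahead of the robot, y to its left, z up, the work surface at z = 0. Lengths are in m, angles in rad, forces in N, time in s.
With the tool pointing down it reaches from about 0.425 to 0.925 m from the base axis. Payload 6.8 kg.
Tool frame: the origin (TCP) lies at the very end of the fingers, on their centre line; the grasp point (between the pads) lies 19 mm behind it; z points along the fingers, y is the line along which they close (so a half turn about z gives the same grasp; the last joint's range is limited). The gripper opens to 85 mm and grips with 20 to 120 N. Pads are 22 mm wide; open, the fingers measure 114 mm over their backs; the gripper's body (76 mm by 85 mm) begins 54 mm behind the grasp point. The pads swing forward as they close: fully open they stand 13 mm farther back than shut.
Start: joints at [0.996, 0.477, 0.022, 1.555, -0.011, 1.109, -0.083], TCP at [0.304, -0.603, 0.231] pointing down, gripper open.
Joint ranges: [-2.96, 2.96], [-0.34, 2.1], [-1.41, 1.46], [0.24, 2.44], [-1.37, 4.51], [0.17, 1.92], [-2.96, 2.96]. Speed limits (rad/s): [2.39, 2.39, 3.14, 3.14, 3.14, 3.14, 3.14].

INTERFACE

Orientations are given as a unit quaternion [w, x, y, z].
In Python, from station import bot, imaging, hand_in gives the robot as it stands (bot), with the cameras (imaging) and the job as plain functions.
- The arm moves only by the tool tcp_steps, called after "Emit:" as a command line: name --argument value ..., lists and objects as JSON in quotes. Schema: {"type":"object","properties":{"plan":{"type":"string"},"squeeze":{"type":"number"},"only":{"type":"string"},"quiet":{"type":"boolean"},"lines":{"type":"string"}},"required":["plan"],"additionalProperties":false}. plan is a string of 1 to 20 rows, one to a line, with the numbers parted by commas; each row has 5 numbers: dx, dy, dz in fractions of the full range, 1 being 0.6 m, then a turn about the tool's z in shares of pi rad (1.0 is pi rad), then the opening from 0.0 (shut) to 1.0 (fully open); each row shifts and turns the commanded pose from where the row before left it, along the tool's axes as they then stand; what a row does not reach is not made up. A row lasts 1/10 s, in which the tool goes at most 0.05 m and 0.15 rad, less where a joint would pass 70% of its speed; a pose out of reach is approached as far as the arm can. The fingers move at their own pace and stop on an object; squeeze is the grip in N (left out, the last holds). Time passes only in rows, so rows that do not move let the fingers close. The tool returns the time, the measured TCP pose, the force, the opening and the grip force at its end. only (a regular expression) keeps the lines of the reply that match it, lines (a string "A,B") keeps lines A to B, and quiet returns only ok. No shift or turn number may pass 1 either way. Input that does not fit is refused with a message, and nothing moves.
- bot.get_obs(): the state, without advancing time (a new reading comes with each control period).
- imaging.read_camera(name): name is "scene" or "top"; returns the picture (384x512x3 uint8, blue, green, red); there is no depth.
- imaging.camera_info(name): a dict with "vertical_fov" (degrees; the focal length in pixels is half the picture's height over the tangent of half this angle, whatever the lens; pixels are square), "cx", "cy" (the principal point, pixels), "view" (4x4, takes a point from world to camera coordinates). Camera axes: x right, y up, looking along -z (the intrinsics and any distortion apply to the point x, -y, -z); pixel columns grow to the right and rows downward; lengths in m; the calibration is good to about 2 mm. A picture is of the moment at which its call begins. camera_info takes no time and is no camera call.
- hand_in(): hands the job in; it is judged then, once.
The state is a dict: "t": time; "q": joint angles; "joint_vel": joint speeds; "joint_torque": joint torques, N m; "eef_pos": TCP position; "tool_rot": TCP orientation; "contact_force": force on the tool from outside, world axes, zero at the start; "torque": the same for the moment, N m; "gripper_width": opening from 0.0 (shut) to 1.0 (fully open); "grasp_force": force on a finger pad.
Only numpy, scipy, OpenCV 4.12 (cv2) and the standard library are available. Lean on these libraries where they do the work, as an engineer would, in place of code of your own. Each camera call takes 0.05 s, during which the arm holds its last target. There are 200 camera calls.

## Working session

There is one attempt and no reset: what is moved stays moved. The work goes in short steps, Python scripts to look and compute and a tool call to move; the robot and the scene stay as the last step left them, time stands still between calls to the robot, and variables do not carry over. Pictures are saved under pics/ and viewed, at most 10 in all, crops included, and the job is handed in when it is done.

```bash
ls; mkdir -p pics; python3 - <<'E'
from station import bot, imaging, hand_in
import cv2,numpy as np
o=bot.get_obs()
print({k:np.round(v,3).tolist() for k,v in o.items()})
for n in("scene","top"):
    im=imaging.read_camera(n); cv2.imwrite(f"pics/{n}0.png",im)
    print(n,imaging.camera_info(n))
E
```

```text
pics
station.py
{'t': 0.0, 'q': [0.996, 0.478, 0.022, 1.556, -0.011, 1.109, -0.083], 'joint_vel': [-0.001, -0.0, -0.001, -0.001, -0.002, 0.001, -0.001], 'joint_torque': [0.001, -59.645, 1.608, -28.119, 0.012, 0.009, -0.0], 'eef_pos': [0.304, -0.602, 0.23], 'tool_rot': [-0.001, 0.973, 0.231, -0.0], 'contact_force': [0.007, -0.269, -0.645], 'torque': [-0.011, -0.016, 0.029], 'grasp_force': 0.0, 'gripper_width': 1.0}
scene {'vertical_fov': 54.80297530487719, 'cx': 260.9420468229942, 'cy': 187.17031385407654, 'view': array([[-0.80250964, -0.5966189 , -0.00491687,  0.48398234],
       [ 0.38576905, -0.52514777,  0.75855261, -0.3327217 ],
       [-0.4551489 ,  0.606849  ,  0.65159325, -0.67794382],
       [ 0.        ,  0.        ,  0.        ,  1.        ]])}
top {'vertical_fov': 42.10419432207671, 'cx': 254.2429693288524, 'cy': 191.61147573580195, 'view': array([[-0.01139518, -0.99991101, -0.0069368 ,  0.02637579],
       [ 0.99239316, -0.01215938,  0.122507  , -0.60402423],
       [-0.12258045, -0.00548804,  0.99244341, -1.2259403 ],
       [ 0.        ,  0.        ,  0.        ,  1.        ]])}
```

View pics/scene0.png

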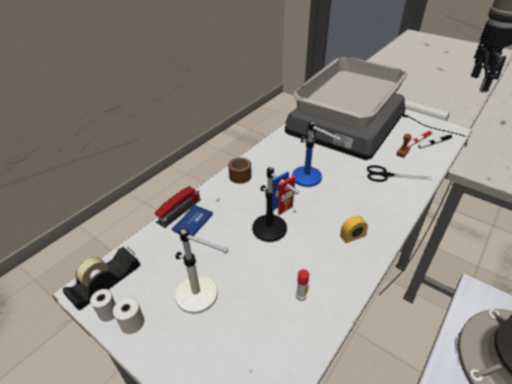

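View pics/top0.png

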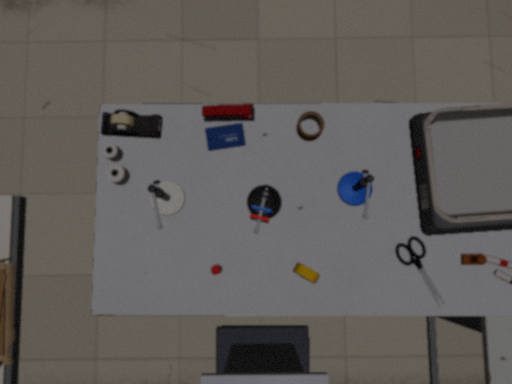

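The scene view shows the feet: black (270,228), white (196,294) and blue (307,176). Red hangs in front at about (286,196) with blue behind it. The top view shows feet at (264,201), (169,198) and (355,189), with pegs pointing down-image toward the robot. I'll zoom in to get exact pixel positions.

```bash
python3 - <<'E'
import cv2,numpy as np
s=cv2.imread("pics/scene0.png");t=cv2.imread("pics/top0.png")
def c(im,x,y,w=66,h=75,k=4):
    p=cv2.resize(im[y:y+h,x:x+w],None,fx=k,fy=k,interpolation=cv2.INTER_CUBIC)
    for i in range(0,w,10): cv2.putText(p,str(x+i),(i*k,8),0,.3,(0,255,255),1); cv2.line(p,(i*k,10),(i*k,14),(0,255,255),1)
    for j in range(10,h,10): cv2.putText(p,str(y+j),(0,j*k+3),0,.3,(0,0,255),1)
    return p
m=np.vstack([np.hstack([c(t,136,172),c(t,230,172),c(t,322,160)]),np.hstack([c(s,168,226),c(s,240,163),c(s,286,115)])])
print(m.shape);cv2.imwrite("pics/m0.png",m)
E
```

```text
(600, 792, 3)
```

View pics/m0.png

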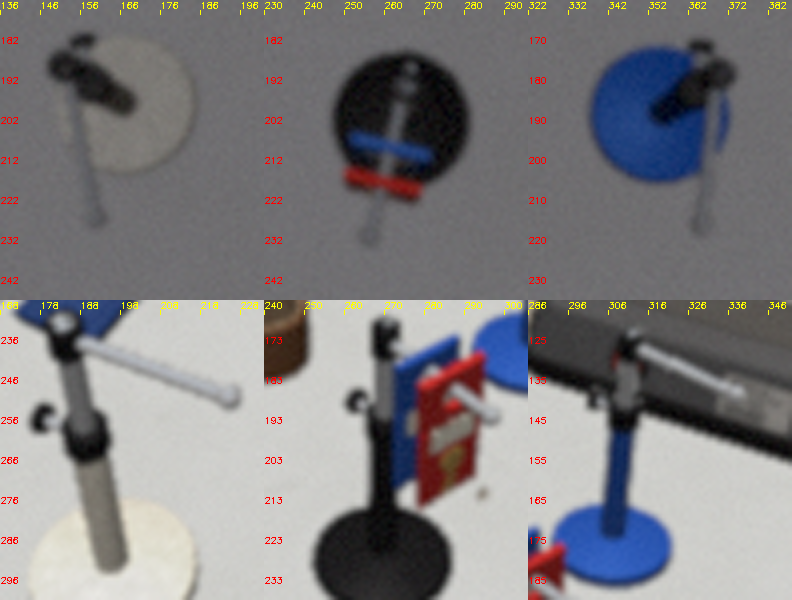

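Clear picture: each stand's foot, upright top and ball is visible in both cameras. I'll solve for pose, yaw and peg height.

```bash
cat > geo.py <<'E'
from station import bot, imaging, hand_in
import numpy as np
from scipy.optimize import least_squares
I={n:imaging.camera_info(n) for n in("scene","top")}
def proj(n,P,k=0):
    i=I[n];p=i["view"]@np.append(P,1);f=192/np.tan(np.radians(i["vertical_fov"]/2))
    u=np.array([p[0],-p[1]])/-p[2];u=u*(1+k*(u@u))
    return f*u+[i["cx"],i["cy"]]
def pts(p):
    x,y,a,h=p;d=-np.array([np.cos(a),np.sin(a),0])
    return [np.array([x,y,.008]),np.array([x,y,h+.010]),np.array([x,y,h])+.085*d]
S={"white":{"top":[(168,198),(153,188.5),(159.7,226.7)],"scene":[(196.2,292),(184,231.5),(225.7,250)]},
"black":{"top":[(264.2,202),(266.2,189),(256.7,230.7)],"scene":[(269.7,226),(270.7,170),(296.5,190.7)]},
"blue":{"top":[(354.5,188.5),(370,178.5),(365.2,216.5)],"scene":[(307,175),(311.7,125.7),(338.5,138)]}}
E
python3 - <<'E'
from geo import *
for free in (0,1):
    def res(v):
        r=[]
        for i,s in enumerate(S):
            P=pts(v[4*i:4*i+4])
            for c,n in enumerate(("scene","top")): r+=[proj(n,P[j],v[12+c]*free)-np.array(S[s][n][j]) for j in range(3)]
        return np.concatenate(r)
    o=least_squares(res,[.7,.25,0,.18,.7,0,0,.18,.7,-.25,0,.18,0,0],loss="soft_l1")
    print(o.x[12:]);print(np.round(o.x[:12].reshape(3,4),4));print(np.round(res(o.x).reshape(3,2,3,2),1).tolist())
E
```

```text
[0. 0.]
[[ 0.594   0.2433  0.1936  0.19  ]
 [ 0.5816 -0.0072 -0.2432  0.1819]
 [ 0.6126 -0.2407 -0.1151  0.1717]]
[[[[0.5, 0.1], [0.2, -0.3], [-0.2, 0.4]], [[-0.1, -0.0], [-0.7, -0.1], [0.5, -0.3]]], [[[-0.3, -0.1], [-0.5, -1.3], [-0.0, 0.8]], [[0.5, -0.4], [-0.4, 4.1], [0.3, -0.0]]], [[[-0.2, 0.0], [0.1, -1.7], [-0.4, 1.2]], [[0.1, 0.1], [-0.4, 0.2], [0.5, 0.1]]]]
[ 0.03606559 -0.00636748]
[[ 0.5941  0.2429  0.1901  0.1901]
 [ 0.5816 -0.0072 -0.2434  0.1819]
 [ 0.6127 -0.2408 -0.1153  0.1713]]
[[[[0.4, 0.3], [0.2, -0.4], [-0.2, 0.4]], [[0.0, -0.0], [-0.5, -0.1], [0.5, -0.3]]], [[[-0.3, -0.1], [-0.5, -1.3], [-0.0, 0.8]], [[0.5, -0.4], [-0.4, 4.1], [0.3, -0.0]]], [[[-0.2, -0.0], [0.1, -1.7], [-0.3, 1.2]], [[0.2, 0.1], [-0.5, 0.1], [0.5, 0.1]]]]
```

Residuals are mostly under 1 px and there's no meaningful distortion. Next I'll locate the paddles along the peg and work out the approach.

```bash
cat >> geo.py <<'E'
ST={"white":(.594,.2433,.1925,.190),"black":(.5816,-.0072,-.2433,.1819),"blue":(.6126,-.2407,-.1152,.1715)}
def onpeg(s,d,up=0,lat=0):
    "point on peg axis, d m out from upright"
    x,y,a,h=ST[s]; return np.array([x-d*np.cos(a)-lat*np.sin(a),y-d*np.sin(a)+lat*np.cos(a),h+up])
def go(P,a):
    "tool-frame shift to TCP P, after first turning to heading a"
    o=bot.get_obs();w,x,y,z=o["tool_rot"];h=2*np.arctan2(y,x)
    t=-(a-h);t=(t+np.pi/2)%np.pi-np.pi/2 if 0 else (t+np.pi)%(2*np.pi)-np.pi
    D=np.array(P)-o["eef_pos"];c,s=np.cos(a),np.sin(a)
    print("t",o["t"],"turn",round(t,3),"shift",np.round([c*D[0]+s*D[1],s*D[0]-c*D[1],-D[2]],4),"F",np.round(o["contact_force"],1))
E
python3 - <<'E'
from geo import *
for n,T,Q in(("red",(260,217.5),(286,196)),("blue",(261.8,208.7),0)):
    f=lambda d:proj("top",onpeg("black",d[0],.0115,d[1]))-np.array(T)
    s=least_squares(f,[.05,0]).x;print(n,s)
d=.0
go(onpeg("black",.062,-.0045+.10),-.2433)
E
```

```text
red [5.58674989e-02 8.84932352e-05]
blue [0.03602364 0.00066426]
t 0.1 turn 0.71 shift [ 0.0645 -0.6446 -0.047 ] F [-0.3  0.1  0.4]
```

Careful with the scale: shifts go in shares of 0.6 m and turns go in shares of pi rad. That gives: -0.045 m / 0.6 = -0.075, -0.04 m / 0.6 = -0.0667, 0.142 rad / 3.1416 = 0.0452.

Emit:
tcp_steps --plan "0,0,-0.05,0.0452,1\n0,0,-0.05,0.0452,1\n0,0,0,0.0452,1\n0,0,0,0.0452,1\n0,0,0,0.0452,1\n0.0167,-0.075,0,0,1\n0.0167,-0.075,0,0,1\n0.0167,-0.075,0,0,1\n0.0167,-0.075,0,0,1\n0.0167,-0.075,0,0,1\n0.0167,-0.075,0,0,1\n0,-0.075,0,0,1\n0,-0.075,0,0,1\n0,-0.075,0,0,1\n0,-0.075,0,0,1\n0,-0.075,0,0,1\n0,-0.075,0,0,1\n0,-0.075,0,0,1\n0,-0.0667,0,0,1\n0,0,0,0,1" --squeeze 30

```text
t: 2.1
eef_pos: [0.5131, -0.0038, 0.2911]
tool_rot: [-0.001, 0.993, -0.117, -0.0]
contact_force: [0.1, -0.6, 0.2]
gripper_width: 1.0
grasp_force: 0.0
```

```bash
python3 -c "
from geo import *
go(onpeg('black',.058,-.0045-.027),-.2433)"
```

```text
t 2.1 turn 0.01 shift [ 0.0093 -0.0133  0.1407] F [ 0.1 -0.6  0.2]
```

To row units: -0.013 m / 0.6 = -0.0217, 0.009 m / 0.6 = 0.015, 0.01 rad / 3.1416 = 0.0032.

Emit:
tcp_steps --plan "0.015,-0.0217,0,0.0032,1\n0,0,0,0,1"

```text
t: 2.3
eef_pos: [0.5249, 0.0008, 0.291]
tool_rot: [-0.0, 0.992, -0.125, -0.0]
contact_force: [-0.5, -0.3, -0.2]
gripper_width: 0.995
grasp_force: 0.0
```

```bash
python3 -c "
from geo import *
go(onpeg('black',.058,-.0045-.027),-.2433)"
```

```text
t 2.3 turn -0.008 shift [-0.001  -0.0059  0.1406] F [-0.5 -0.3 -0.2]
```

To row units: 0.03 m / 0.6 = 0.05, 0.02 m / 0.6 = 0.0333, -0.008 rad / 3.1416 = -0.0025.

Emit:
tcp_steps --plan "-0.0017,-0.01,0.05,-0.0025,1\n0,0,0.05,0,1\n0,0,0.05,0,1\n0,0,0.0333,0,1\n0,0,0.025,0,1\n0,0,0.025,0,1\n0,0,0,0,1\n0,0,0,0,1"

```text
t: 3.1
eef_pos: [0.5246, 0.005, 0.1514]
tool_rot: [0.0, 0.992, -0.123, -0.0]
contact_force: [0.2, 0.5, 0.6]
gripper_width: 0.998
grasp_force: 0.0
```

```bash
python3 -c "
from geo import *
import cv2
go(onpeg('black',.058,-.0045-.027),-.2433)
s=imaging.read_camera('scene')[140:240,220:330];t=imaging.read_camera('top')[165:265,215:325]
cv2.imwrite('pics/a1.png',np.hstack([cv2.resize(q,None,fx=3.6,fy=3.6,interpolation=2) for q in(s,t)]))"
```

```text
t 3.1 turn -0.003 shift [ 0.0002 -0.0019  0.001 ] F [0.2 0.5 0.6]
```

View pics/a1.png

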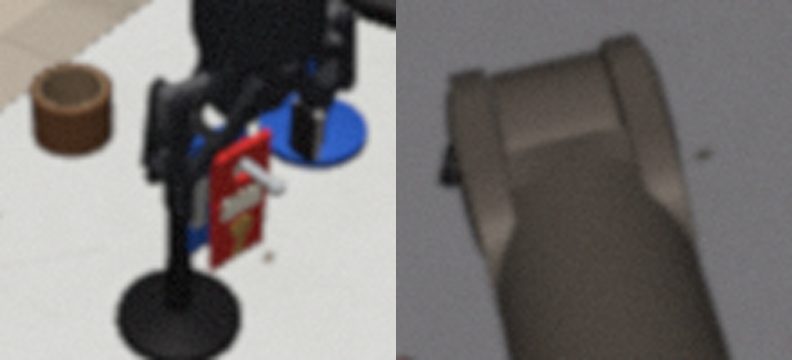

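The fingers straddle the red paddle, at about x = 155 and 310 in the left crop with red at 240, and nothing is touching. The robot hides the top view. Closing now.

To row units: -0.002 m / 0.6 = -0.0033, -0.003 rad / 3.1416 = -0.001.

Emit:
tcp_steps --plan "0,-0.0033,0,-0.001,0.7\n0,0,0,0,0.6\n0,0,0,0,0.5\n0,0,0,0,0.4\n0,0,0,0,0.4\n0,0,0,0,0.4\n0,0,0,0,0.4" --squeeze 30

```text
t: 3.9
eef_pos: [0.5257, 0.0079, 0.1517]
tool_rot: [-0.0, 0.993, -0.121, 0.0]
contact_force: [-0.6, 0.0, 5.3]
gripper_width: 0.51
grasp_force: 30.9
```

```bash
python3 -c "
from geo import *
import cv2
go(onpeg('black',.058,-.0045-.027),-.2433)
s=imaging.read_camera('scene')[140:240,220:330]
cv2.imwrite('pics/a2.png',cv2.resize(s,None,fx=5,fy=5,interpolation=2))"
```

```text
t 3.9 turn 0.001 shift [-0.0001  0.0012  0.0013] F [-0.6  0.   5.3]
```

View pics/a2.png

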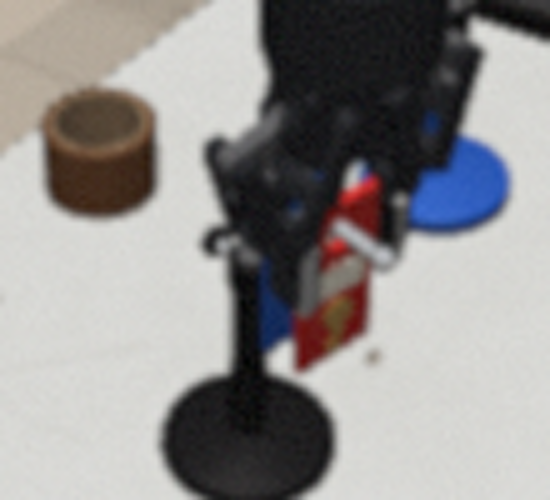

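Red is gripped (opening 0.51, about 44 mm), and the peg pushes up with 5 N, so the hole still sits on it. I'll lift 4.5 mm to centre the hole.

To row units: -0.0029 m / 0.6 = -0.0048, -0.0028 m / 0.6 = -0.0047.

Emit:
tcp_steps --plan "0,0,-0.0047,0,0.4\n0,0,-0.0048,0,0.4\n0,0,0,0,0.4\n0,0,0,0,0.4" --squeeze 40

```text
t: 4.35
eef_pos: [0.5253, 0.0077, 0.1569]
tool_rot: [0.0, 0.993, -0.121, -0.0]
contact_force: [-0.3, -0.3, -0.6]
gripper_width: 0.502
grasp_force: 40.6
```

To row units: -0.006 m / 0.6 = -0.01, -0.005 m / 0.6 = -0.0083.

Emit:
tcp_steps --plan "-0.01,0,0,0,0.4\n-0.01,0,0,0,0.4\n-0.0083,0,0,0,0.4\n-0.0067,0,0,0,0.4\n0,0,0,0,0.4"

```text
t: 4.85
eef_pos: [0.5043, 0.013, 0.157]
tool_rot: [0.0, 0.993, -0.121, -0.0]
contact_force: [0.1, 0.6, -0.6]
gripper_width: 0.508
grasp_force: 40.6
```

Emit:
tcp_steps --plan "-0.0067,0,0,0,0.4\n-0.0067,0,0,0,0.4"

```text
t: 5.05
eef_pos: [0.4972, 0.0148, 0.157]
tool_rot: [-0.0, 0.993, -0.121, 0.0]
contact_force: [0.2, 0.1, -0.2]
gripper_width: 0.504
grasp_force: 40.6
```

Emit:
tcp_steps --plan "-0.0067,0,0,0,0.4\n-0.0067,0,0,0,0.4"

```text
t: 5.25
eef_pos: [0.4891, 0.0168, 0.157]
tool_rot: [0.0, 0.993, -0.121, -0.0]
contact_force: [0.3, 0.2, -1.1]
gripper_width: 0.503
grasp_force: 40.6
```

Emit:
tcp_steps --plan "-0.0067,0,0,0,0.4\n-0.0083,0,0,0,0.4\n-0.0133,0,0,0,0.4\n0,0,0,0,0.4"

```text
t: 5.65
eef_pos: [0.4717, 0.021, 0.1569]
tool_rot: [0.0, 0.993, -0.121, -0.0]
contact_force: [-0.8, 0.0, -0.2]
gripper_width: 0.508
grasp_force: 40.6
```

```bash
python3 -c "
from geo import *
go(onpeg('white',.13,+.045),.1925)"
```

```text
t 5.65 turn -0.434 shift [ 0.0326 -0.1948 -0.0781] F [-0.8  0.  -0.2]
```

Red came off past the ball without touching. I'll raise it over the white peg so the bottom edge can feel the peg's height.

To row units: -0.045 m / 0.6 = -0.075, -0.04 m / 0.6 = -0.0667, -0.145 rad / 3.1416 = -0.0462.

Emit:
tcp_steps --plan "0,0,-0.05,0,0.4\n0,0,-0.0667,0,0.4\n0,0,-0.0583,0,0.4\n0,0,0,-0.0462,0.4\n0,0,0,-0.0462,0.4\n0,0,0,-0.0458,0.4\n0.0167,-0.05,0,0,0.4\n0.0167,-0.075,0,0,0.4\n0.0167,-0.075,0,0,0.4\n0,-0.075,0,0,0.4\n0,-0.05,0,0,0.4\n0,0,0,0,0.4\n0,0,0,0,0.4"

```text
t: 6.95
eef_pos: [0.4651, 0.2182, 0.2618]
tool_rot: [0.0, 0.995, 0.097, -0.0]
contact_force: [0.4, 0.7, -0.6]
gripper_width: 0.506
grasp_force: 40.9
```

```bash
python3 -c "
from geo import *
go(onpeg('white',.074,+.075),.1925)"
```

```text
t 6.95 turn 0.001 shift [ 0.0574  0.     -0.0032] F [ 0.4  0.7 -0.6]
```

To row units: 0.02 m / 0.6 = 0.0333, 0.017 m / 0.6 = 0.0283.

Emit:
tcp_steps --plan "0.0333,0,0,0,0.4\n0.0333,0,0,0,0.4\n0.0283,0,0,0,0.4\n0,0,0.0083,0,0.4\n0,0,0.0083,0,0.4\n0,0,0,0,0.4"

```text
t: 7.55
eef_pos: [0.5201, 0.2275, 0.2508]
tool_rot: [0.001, 0.995, 0.095, -0.001]
contact_force: [-0.5, 0.4, -0.0]
gripper_width: 0.506
grasp_force: 40.9
```

Emit:
tcp_steps --plan "0,0,0.005,0,0.4\n0,0,0.005,0,0.4"

```text
t: 7.75
eef_pos: [0.5209, 0.2286, 0.2461]
tool_rot: [0.0, 0.995, 0.096, 0.0]
contact_force: [-0.6, 0.8, -1.1]
gripper_width: 0.507
grasp_force: 40.9
```

Emit:
tcp_steps --plan "0,0,0.0033,0,0.4\n0,0,0.0033,0,0.4"

```text
t: 7.95
eef_pos: [0.5211, 0.2288, 0.2419]
tool_rot: [0.0, 0.995, 0.096, 0.0]
contact_force: [0.6, 0.1, -1.3]
gripper_width: 0.508
grasp_force: 40.9
```

To row units: 0.0015 m / 0.6 = 0.0025.

Emit:
tcp_steps --plan "0,0,0.0025,0,0.4\n0,0,0,0,0.4"

```text
t: 8.15
eef_pos: [0.5214, 0.2289, 0.2413]
tool_rot: [0.0, 0.995, 0.096, 0.0]
contact_force: [-1.4, -1.0, 4.9]
gripper_width: 0.507
grasp_force: 41.5
```

Emit:
tcp_steps --plan "0,0,0.0025,0,0.4\n0,0,0,0,0.4"

```text
t: 8.35
eef_pos: [0.5217, 0.229, 0.241]
tool_rot: [-0.0, 0.995, 0.096, 0.001]
contact_force: [-4.3, -1.9, 11.9]
gripper_width: 0.506
grasp_force: 42.1
```

To row units: 0.0015 m / 0.6 = 0.0025.

Emit:
tcp_steps --plan "0,0,0.0025,0,0.4\n0,0,0,0,0.4"

```text
t: 8.55
eef_pos: [0.5223, 0.229, 0.2406]
tool_rot: [-0.0, 0.995, 0.096, 0.002]
contact_force: [-4.9, -4.1, 17.1]
gripper_width: 0.508
grasp_force: 42.5
```

```bash
python3 -c "
from geo import *
go(onpeg('white',.074,+.075),.1925)
import cv2
s=imaging.read_camera('scene')
P=onpeg('white',.085);print(proj('scene',P))
x,y=170,190;cv2.imwrite('pics/a3.png',cv2.resize(s[y:y+90,x:x+110],None,fx=6,fy=6,interpolation=2))"
```

```text
t 8.55 turn -0.001 shift [-0.0008 -0.0003 -0.0244] F [-4.9 -4.1 17.1]
[225.4625821  250.46412713]
```

View pics/a3.png

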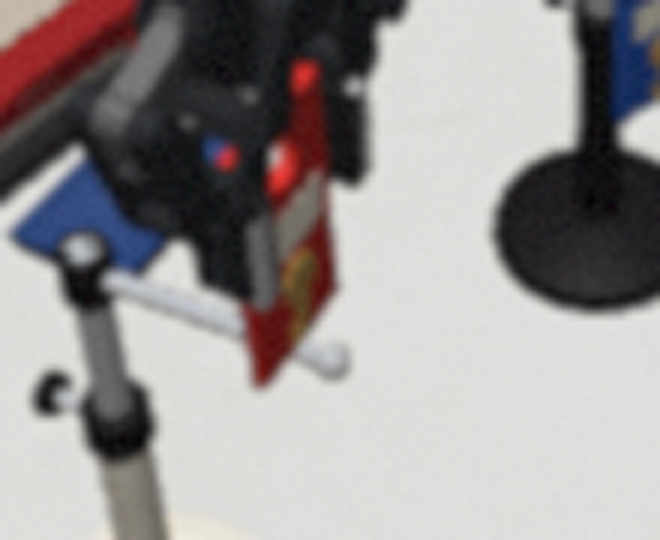

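The bottom edge rests on the white peg, which crosses at the middle of the edge (about (298,341) in the crop), so lateral alignment is good. Contact came at TCP z ≈ 0.2415, which puts the hole on the peg axis at z ≈ 0.1645. I'll lift, back off past the ball and go down to that height.

Emit:
tcp_steps --plan "0,0,-0.0133,0,0.4\n0,0,-0.0117,0,0.4\n-0.0167,0,0,0,0.4\n-0.0333,0,0,0,0.4\n-0.02,0,0,0,0.4\n0,0,0.05,0,0.4\n0,0,0.05,0,0.4\n0,0,0.0333,0,0.4\n0,0,0,0,0.4\n0,0,0,0,0.4"

```text
t: 9.6
eef_pos: [0.4798, 0.2209, 0.1728]
tool_rot: [-0.0, 0.995, 0.096, -0.0]
contact_force: [0.6, 0.2, -0.9]
gripper_width: 0.508
grasp_force: 40.8
```

```bash
python3 -c "
from geo import *
P=onpeg('white',.116);P[2]=.1645
go(P,.1925)
import cv2
s=imaging.read_camera('scene')
x,y=170,210;cv2.imwrite('pics/a4.png',cv2.resize(s[y:y+90,x:x+110],None,fx=6,fy=6,interpolation=2))"
```

```text
t 9.6 turn -0.0 shift [ 0.0004 -0.0002  0.0083] F [ 0.6  0.2 -0.9]
```

View pics/a4.png

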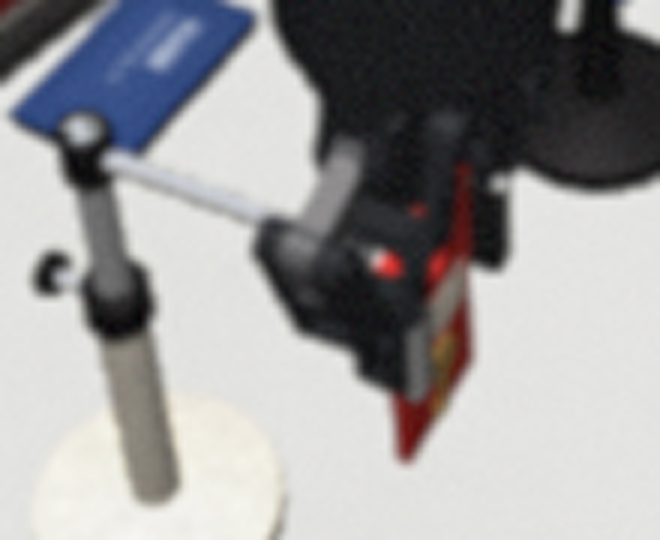

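The paddle is still vertical in the grip, and the left finger hides the ball. I'll lower the last 8 mm and insert carefully, checking force.

Emit:
tcp_steps --plan "0,0,0.0133,0,0.4\n0,0,0,0,0.4"

```text
t: 9.85
eef_pos: [0.48, 0.2207, 0.1644]
tool_rot: [0.0, 0.995, 0.096, 0.0]
contact_force: [0.8, -0.4, -0.7]
gripper_width: 0.506
grasp_force: 40.8
```

Emit:
tcp_steps --plan "0.01,0,0,0,0.4\n0.01,0,0,0,0.4\n0.0067,0,0,0,0.4"

```text
t: 10.15
eef_pos: [0.4968, 0.2241, 0.1648]
tool_rot: [-0.0, 0.995, 0.096, 0.0]
contact_force: [-0.5, 1.2, -0.1]
gripper_width: 0.509
grasp_force: 40.8
```

Emit:
tcp_steps --plan "0.0067,0,0,0,0.4\n0.0067,0,0,0,0.4\n0,0,0,0,0.4"

```text
t: 10.45
eef_pos: [0.5042, 0.2254, 0.1645]
tool_rot: [-0.0, 0.995, 0.096, 0.0]
contact_force: [0.2, 0.8, -0.5]
gripper_width: 0.509
grasp_force: 40.8
```

To row units: 0.004 m / 0.6 = 0.0067.

Emit:
tcp_steps --plan "0.0067,0,0,0,0.4\n0.0067,0,0,0,0.4"

```text
t: 10.65
eef_pos: [0.5116, 0.2269, 0.1645]
tool_rot: [0.0, 0.995, 0.096, 0.0]
contact_force: [0.3, -0.2, -1.1]
gripper_width: 0.511
grasp_force: 40.8
```

Emit:
tcp_steps --plan "0.0067,0,0,0,0.4\n0.0067,0,0,0,0.4"

```text
t: 10.85
eef_pos: [0.5197, 0.2284, 0.1645]
tool_rot: [0.0, 0.995, 0.096, 0.0]
contact_force: [0.1, 0.3, -1.1]
gripper_width: 0.506
grasp_force: 40.8
```

Emit:
tcp_steps --plan "0.0083,0,0,0,0.4\n0.0083,0,0,0,0.4\n0,0,0,0,0.4"

```text
t: 11.15
eef_pos: [0.5298, 0.2304, 0.1645]
tool_rot: [-0.0, 0.995, 0.096, 0.0]
contact_force: [0.2, -0.1, -0.7]
gripper_width: 0.509
grasp_force: 40.8
```

To row units: 0.006 m / 0.6 = 0.01, 0.002 m / 0.6 = 0.0033.

Emit:
tcp_steps --plan "0.01,0,0,0,0.4\n0.01,0,0,0,0.4\n0,0,0.0033,0,0.4\n0,0,0.0025,0,0.4\n0,0,0,0,0.4"

```text
t: 11.65
eef_pos: [0.5407, 0.2326, 0.1608]
tool_rot: [0.0, 0.995, 0.096, -0.0]
contact_force: [-0.3, 0.7, -0.5]
gripper_width: 0.504
grasp_force: 41.0
```

Emit:
tcp_steps --plan "0,0,0.0017,0,0.4\n0,0,0,0,0.4"

```text
t: 11.85
eef_pos: [0.5408, 0.2328, 0.1603]
tool_rot: [-0.0, 0.995, 0.096, 0.0]
contact_force: [-1.3, -0.1, 2.8]
gripper_width: 0.511
grasp_force: 41.2
```

Emit:
tcp_steps --plan "0,0,0.0017,0,0.4\n0,0,0,0,0.4"

```text
t: 12.05
eef_pos: [0.541, 0.233, 0.1602]
tool_rot: [-0.0, 0.995, 0.096, 0.001]
contact_force: [-3.0, -0.5, 7.9]
gripper_width: 0.506
grasp_force: 41.8
```

Contact at z = 0.1604, 4.5 mm below centre as expected, so red is hanging on the white peg. I'll ease off, release and rise.

To row units: -0.04 m / 0.6 = -0.0667, -0.03 m / 0.6 = -0.05.

Emit:
tcp_steps --plan "0,0,-0.0025,0,0.4\n0,0,0,0,0.4\n0,0,0,0,0.55\n0,0,0,0,0.6\n0,0,0,0,0.7\n0,0,0,0,0.9\n0,0,0,0,0.9\n0,0,-0.0167,0,0.9\n0,0,-0.05,0,0.9\n0,0,-0.0667,0,0.9\n0,0,-0.0667,0,0.9\n0,0,0,0,0.9" --squeeze 20

```text
t: 13.25
eef_pos: [0.5436, 0.2345, 0.2876]
tool_rot: [-0.002, 0.995, 0.096, 0.005]
contact_force: [0.0, 0.3, 0.9]
gripper_width: 0.898
grasp_force: 0.0
```

```bash
python3 -c "
from geo import *
go(onpeg('black',.035,.07),-.2433)"
```

```text
t 13.25 turn 0.435 shift [0.0601 0.2255 0.0357] F [0.  0.3 0.9]
```

To row units: 0.045 m / 0.6 = 0.075, -0.02 m / 0.6 = -0.0333, 0.145 rad / 3.1416 = 0.0462.

Emit:
tcp_steps --plan "-0.0333,0,0,0.0462,0.95\n-0.0167,0,0,0.0462,0.95\n0,0,0,0.0462,0.95\n0.0167,0.075,0,0,1\n0.0167,0.075,0,0,1\n0.0167,0.075,0,0,1\n0,0.075,0,0,1\n0,0.075,0,0,1\n0,0,0,0,1\n0,0,0,0,1" --squeeze 20

```text
t: 14.25
eef_pos: [0.486, 0.0018, 0.2808]
tool_rot: [-0.0, 0.992, -0.123, 0.0]
contact_force: [0.4, 1.3, -0.2]
gripper_width: 0.998
grasp_force: 0.0
```

```bash
python3 -c "
from geo import *
import cv2
go(onpeg('black',.035,-.0315),-.2433)
s=imaging.read_camera('scene');t=imaging.read_camera('top')
A=cv2.resize(s[140:270,170:300],None,fx=3,fy=3,interpolation=2);B=cv2.resize(t[160:290,140:270],None,fx=3,fy=3,interpolation=2)
cv2.imwrite('pics/a5.png',np.hstack([A,B]))"
```

```text
t 14.25 turn -0.003 shift [ 0.06   -0.0143  0.1304] F [ 0.4  1.3 -0.2]
```

View pics/a5.png

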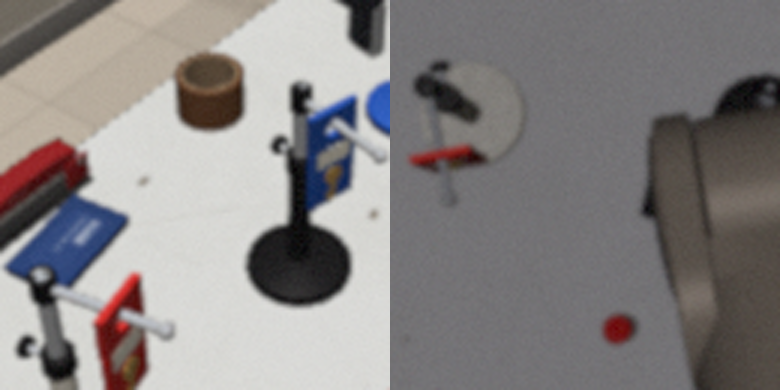

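Red hangs freely on the white peg, and blue is alone on the black peg. I'll go for blue with the same grasp.

To row units: 0.03 m / 0.6 = 0.05, 0.027 m / 0.6 = 0.045, -0.003 rad / 3.1416 = -0.001.

Emit:
tcp_steps --plan "0.05,-0.0117,0,-0.001,1\n0.045,-0.0117,0,0,1\n0,0,0,0,1\n0,0,0.05,0,1\n0,0,0.05,0,1\n0,0,0.05,0,1\n0,0,0.0333,0,1\n0,0,0.0333,0,1\n0,0,0,0,1\n0,0,0,0,1" --squeeze 30

```text
t: 15.35
eef_pos: [0.5447, 0.0037, 0.1507]
tool_rot: [-0.0, 0.993, -0.119, -0.0]
contact_force: [0.0, -0.2, 0.5]
gripper_width: 1.0
grasp_force: 0.0
```

```bash
python3 -c "
from geo import *
P=onpeg('black',.038);P[2]=.151
go(P,-.2433)"
```

```text
t 15.35 turn 0.005 shift [ 0.0004  0.0017 -0.0003] F [ 0.  -0.2  0.5]
```

To row units: 0.0017 m / 0.6 = 0.0028, 0.004 rad / 3.1416 = 0.0013.

Emit:
tcp_steps --plan "0,0.0028,0,0.0013,0.7\n0,0,0,0,0.6\n0,0,0,0,0.5\n0,0,0,0,0.4\n0,0,0,0,0.4\n0,0,0,0,0.4\n0,0,0,0,0.4" --squeeze 30

```text
t: 16.05
eef_pos: [0.5455, 0.0016, 0.1514]
tool_rot: [-0.0, 0.993, -0.122, 0.001]
contact_force: [1.3, 2.7, 5.3]
gripper_width: 0.507
grasp_force: 31.7
```

```bash
python3 -c "
from geo import *
import cv2
P=onpeg('black',.038);P[2]=.151
go(P,-.2433)"
```

```text
t 16.05 turn -0.001 shift [-0.0008 -0.0001  0.0004] F [1.3 2.7 5.3]
```

To row units: -0.0028 m / 0.6 = -0.0047.

Emit:
tcp_steps --plan "0,0,-0.0047,0,0.4\n0,0,-0.0047,0,0.4\n0,0,0,0,0.4\n0,0,0,0,0.4" --squeeze 40

```text
t: 16.45
eef_pos: [0.544, 0.0006, 0.1558]
tool_rot: [0.0, 0.993, -0.122, -0.0]
contact_force: [-0.3, 0.2, -1.3]
gripper_width: 0.507
grasp_force: 40.5
```

Emit:
tcp_steps --plan "-0.0133,0,0,0,0.4\n-0.0167,0,0,0,0.4\n-0.0167,0,0,0,0.4\n-0.0133,0,0,0,0.4\n0,0,0,0,0.4"

```text
t: 16.95
eef_pos: [0.508, 0.0101, 0.1561]
tool_rot: [0.0, 0.993, -0.121, -0.0]
contact_force: [0.3, -0.9, -1.1]
gripper_width: 0.508
grasp_force: 40.6
```

Emit:
tcp_steps --plan "-0.0067,0,0,0,0.4\n-0.0067,0,0,0,0.4\n-0.0067,0,0,0,0.4"

```text
t: 17.25
eef_pos: [0.4985, 0.0131, 0.1563]
tool_rot: [-0.0, 0.993, -0.122, 0.001]
contact_force: [2.5, 1.9, -0.7]
gripper_width: 0.509
grasp_force: 40.7
```

There's a light touch on the ball (2.5 N). Red passed freely with y about 1.3 mm greater, so I'll shift that way and go on.

To row units: -0.0014 m / 0.6 = -0.0023, 0.001 m / 0.6 = 0.0017.

Emit:
tcp_steps --plan "0.0017,-0.0023,0,0,0.4\n0,0,0,0,0.4"

```text
t: 17.45
eef_pos: [0.4993, 0.0138, 0.1561]
tool_rot: [0.0, 0.993, -0.122, -0.0]
contact_force: [-1.2, 0.2, -0.1]
gripper_width: 0.505
grasp_force: 40.8
```

Emit:
tcp_steps --plan "-0.005,0,0,0,0.4\n-0.005,0,0,0,0.4"

```text
t: 17.65
eef_pos: [0.4931, 0.0151, 0.156]
tool_rot: [0.0, 0.993, -0.122, -0.0]
contact_force: [0.4, 0.3, -1.5]
gripper_width: 0.507
grasp_force: 40.8
```

To row units: -0.004 m / 0.6 = -0.0067.

Emit:
tcp_steps --plan "-0.0067,0,0,0,0.4\n-0.0067,0,0,0,0.4\n-0.0067,0,0,0,0.4"

```text
t: 17.95
eef_pos: [0.4813, 0.0181, 0.1561]
tool_rot: [0.0, 0.993, -0.122, -0.0]
contact_force: [0.1, 0.6, 0.1]
gripper_width: 0.503
grasp_force: 40.8
```

Emit:
tcp_steps --plan "-0.0083,0,0,0,0.4\n-0.0133,0,0,0,0.4\n0,0,0,0,0.4"

```text
t: 18.25
eef_pos: [0.4678, 0.0214, 0.156]
tool_rot: [0.0, 0.993, -0.122, -0.0]
contact_force: [-0.6, -0.9, -1.9]
gripper_width: 0.507
grasp_force: 40.8
```

```bash
python3 -c "
from geo import *
go(onpeg('blue',.13,+.08),-.1152)"
```

```text
t 18.25 turn -0.128 shift [ 0.044   0.2438 -0.0955] F [-0.6 -0.9 -1.9]
```

To row units: 0.045 m / 0.6 = 0.075, -0.026 m / 0.6 = -0.0433, -0.128 rad / 3.1416 = -0.0407.

Emit:
tcp_steps --plan "0,0,-0.05,0,0.4\n0,0,-0.0667,0,0.4\n0,0,-0.0433,-0.0407,0.4\n0.0167,0.0667,0,0,0.4\n0.0167,0.075,0,0,0.4\n0.0167,0.075,0,0,0.4\n0.0233,0.075,0,0,0.4\n0,0.0667,0,0,0.4\n0,0.0483,0,0,0.4\n0,0,0,0,0.4\n0,0,0,0,0.4"

```text
t: 19.35
eef_pos: [0.4843, -0.2266, 0.2519]
tool_rot: [-0.0, 0.998, -0.059, -0.0]
contact_force: [1.0, 1.0, -1.3]
gripper_width: 0.509
grasp_force: 41.0
```

```bash
python3 -c "
from geo import *
go(onpeg('blue',.074,+.07),-.1152)"
```

```text
t 19.35 turn -0.003 shift [ 0.0551 -0.0007  0.0104] F [ 1.   1.  -1.3]
```

To row units: 0.02 m / 0.6 = 0.0333, 0.015 m / 0.6 = 0.025, -0.003 rad / 3.1416 = -0.001.

Emit:
tcp_steps --plan "0.0333,-0.0012,0,-0.001,0.4\n0.0333,0,0,0,0.4\n0.025,0,0,0,0.4\n0,0,0.0167,0,0.4\n0,0,0.0133,0,0.4\n0,0,0,0,0.4"

```text
t: 19.95
eef_pos: [0.5373, -0.2308, 0.2321]
tool_rot: [-0.001, 0.998, -0.056, -0.002]
contact_force: [-0.1, 0.9, -0.9]
gripper_width: 0.504
grasp_force: 40.9
```

Emit:
tcp_steps --plan "0,0,0.005,0,0.4\n0,0,0.0033,0,0.4\n0,0,0,0,0.4"

```text
t: 20.25
eef_pos: [0.5389, -0.2318, 0.229]
tool_rot: [-0.0, 0.998, -0.057, -0.0]
contact_force: [0.3, -0.4, -0.3]
gripper_width: 0.507
grasp_force: 40.9
```

Emit:
tcp_steps --plan "0,0,0.0033,0,0.4\n0,0,0.0025,0,0.4\n0,0,0,0,0.4"

```text
t: 20.55
eef_pos: [0.5391, -0.2318, 0.2254]
tool_rot: [-0.0, 0.998, -0.057, -0.0]
contact_force: [-0.2, -0.2, -0.5]
gripper_width: 0.506
grasp_force: 40.9
```

To row units: 0.0015 m / 0.6 = 0.0025.

Emit:
tcp_steps --plan "0,0,0.0025,0,0.4\n0,0,0,0,0.4"

```text
t: 20.75
eef_pos: [0.5394, -0.2319, 0.2244]
tool_rot: [0.0, 0.998, -0.057, 0.0]
contact_force: [-0.3, 0.1, 0.9]
gripper_width: 0.51
grasp_force: 41.2
```

Emit:
tcp_steps --plan "0,0,0.0025,0,0.4\n0,0,0,0,0.4"

```text
t: 20.95
eef_pos: [0.5398, -0.232, 0.2241]
tool_rot: [0.0, 0.998, -0.057, 0.001]
contact_force: [-2.4, 0.4, 9.1]
gripper_width: 0.508
grasp_force: 41.8
```

Contact at z ≈ 0.2245, so the hole centre matches the peg at TCP z ≈ 0.1473. A quick look to check lateral alignment.

```bash
python3 -c "
from geo import *
import cv2
s=imaging.read_camera('scene')
x,y=280,85;cv2.imwrite('pics/a6.png',cv2.resize(s[y:y+80,x:x+90],None,fx=7,fy=7,interpolation=2))
P=onpeg('blue',.074);P[2]=.25;go(P,-.1152)"
```

```text
t 21.0 turn 0.002 shift [-0.0006  0.0003 -0.0259] F [-2.2  1.2  9.4]
```

View pics/a6.png

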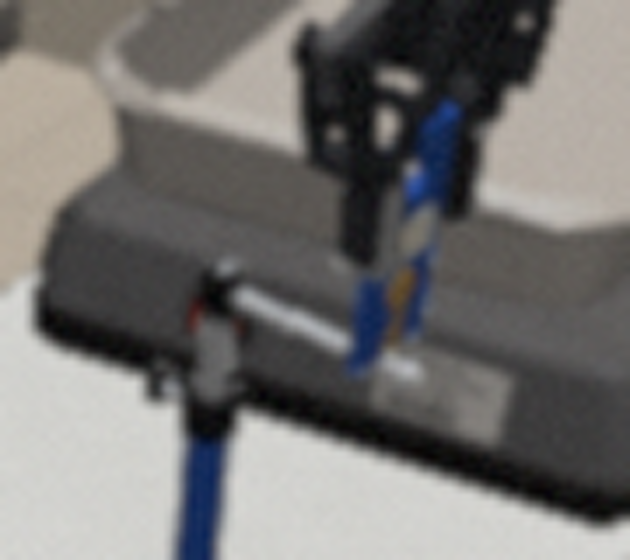

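The peg crosses at the middle of the bottom edge (about (390,355)), so it's aligned. Lift, back off, go down and insert.

To row units: 0.03 m / 0.6 = 0.05, 0.025 m / 0.6 = 0.0417.

Emit:
tcp_steps --plan "0,0,-0.0133,0,0.4\n0,0,-0.0117,0,0.4\n-0.0167,0,0,0,0.4\n-0.0333,0,0,0,0.4\n-0.02,0,0,0,0.4\n0,0,0.05,0,0.4\n0,0,0.05,0,0.4\n0,0,0.0417,0,0.4\n0,0,0,0,0.4\n0,0,0,0,0.4"

```text
t: 22.0
eef_pos: [0.4973, -0.2271, 0.1529]
tool_rot: [-0.0, 0.998, -0.057, -0.0]
contact_force: [0.4, -0.0, -0.6]
gripper_width: 0.507
grasp_force: 40.9
```

```bash
python3 -c "
from geo import *
P=onpeg('blue',.116);P[2]=.1473
go(P,-.1152)"
```

```text
t 22.0 turn 0.002 shift [0.0001 0.0002 0.0056] F [ 0.4 -0.  -0.6]
```

To row units: 0.0055 m / 0.6 = 0.0092.

Emit:
tcp_steps --plan "0,0,0.0092,0,0.4\n0,0,0,0,0.4"

```text
t: 22.2
eef_pos: [0.498, -0.2273, 0.1478]
tool_rot: [0.0, 0.998, -0.057, 0.001]
contact_force: [-0.6, -0.3, -0.4]
gripper_width: 0.501
grasp_force: 40.9
```

Emit:
tcp_steps --plan "0.01,0,0,0,0.4\n0.01,0,0,0,0.4\n0.0067,0,0,0,0.4"

```text
t: 22.5
eef_pos: [0.5146, -0.229, 0.1476]
tool_rot: [0.0, 0.998, -0.056, 0.001]
contact_force: [-0.0, -0.2, -1.8]
gripper_width: 0.508
grasp_force: 40.9
```

Emit:
tcp_steps --plan "0.0067,0,0,0,0.4\n0.0067,0,0,0,0.4\n0,0,0,0,0.4"

```text
t: 22.8
eef_pos: [0.522, -0.2297, 0.1471]
tool_rot: [-0.0, 0.998, -0.056, 0.0]
contact_force: [-0.8, -0.6, -0.7]
gripper_width: 0.507
grasp_force: 40.9
```

Emit:
tcp_steps --plan "0.0067,0,0,0,0.4\n0.0067,0,0,0,0.4"

```text
t: 23.0
eef_pos: [0.5293, -0.2304, 0.147]
tool_rot: [-0.0, 0.998, -0.057, -0.0]
contact_force: [-0.2, 0.6, -0.4]
gripper_width: 0.504
grasp_force: 41.0
```

Emit:
tcp_steps --plan "0.0067,0,0,0,0.4\n0.0067,0,0,0,0.4"

```text
t: 23.2
eef_pos: [0.5378, -0.2318, 0.1472]
tool_rot: [0.0, 0.998, -0.057, 0.0]
contact_force: [-0.1, -0.2, -0.9]
gripper_width: 0.503
grasp_force: 41.0
```

Emit:
tcp_steps --plan "0.0083,0,0,0,0.4\n0.0083,0,0,0,0.4\n0,0,0,0,0.4"

```text
t: 23.5
eef_pos: [0.5481, -0.2327, 0.1472]
tool_rot: [0.0, 0.998, -0.056, 0.0]
contact_force: [0.4, 0.3, -1.8]
gripper_width: 0.51
grasp_force: 41.0
```

To row units: 0.006 m / 0.6 = 0.01, 0.002 m / 0.6 = 0.0033.

Emit:
tcp_steps --plan "0.01,0,0,0,0.4\n0.01,0,0,0,0.4\n0,0,0.0033,0,0.4\n0,0,0.0025,0,0.4\n0,0,0,0,0.4"

```text
t: 24.0
eef_pos: [0.5594, -0.234, 0.1438]
tool_rot: [-0.0, 0.998, -0.057, 0.0]
contact_force: [0.4, 0.3, 1.3]
gripper_width: 0.506
grasp_force: 41.2
```

Emit:
tcp_steps --plan "0,0,0.0017,0,0.4\n0,0,0,0,0.4"

```text
t: 24.2
eef_pos: [0.5595, -0.234, 0.1435]
tool_rot: [0.0, 0.998, -0.057, 0.001]
contact_force: [-0.6, 1.2, 6.1]
gripper_width: 0.509
grasp_force: 41.6
```

Emit:
tcp_steps --plan "0,0,0.0017,0,0.4\n0,0,0,0,0.4"

```text
t: 24.4
eef_pos: [0.5596, -0.2341, 0.1434]
tool_rot: [0.0, 0.998, -0.057, 0.001]
contact_force: [-3.2, 1.4, 11.0]
gripper_width: 0.506
grasp_force: 42.1
```

Blue's hole now rests on the peg. I'll ease off, release, rise and pull well back.

Careful with the scale: shifts go in shares of 0.6 m and turns go in shares of pi rad. That gives: -0.04 m / 0.6 = -0.0667, -0.03 m / 0.6 = -0.05.

Emit:
tcp_steps --plan "0,0,-0.0037,0,0.4\n0,0,0,0,0.4\n0,0,0,0,0.55\n0,0,0,0,0.6\n0,0,0,0,0.7\n0,0,0,0,0.9\n0,0,0,0,0.9\n0,0,-0.0167,0,0.9\n0,0,-0.05,0,0.9\n0,0,-0.0667,0,0.9\n0,0,-0.0667,0,0.9\n0,0,-0.0333,0,0.9\n-0.05,0,0,0,0.9\n-0.0667,0,0,0,0.9\n-0.0667,-0.0333,0,0,0.9\n0,-0.0667,0,0,0.9\n0,-0.0667,0,0,0.9\n0,0,0,0,0.9\n0,0,0,0,0.9" --squeeze 20

```text
t: 26.3
eef_pos: [0.4613, -0.1217, 0.2847]
tool_rot: [0.0, 0.998, -0.055, 0.001]
contact_force: [0.3, -0.5, 0.6]
gripper_width: 0.9
grasp_force: 0.0
```

```bash
python3 -c "
from geo import *
import cv2
s=imaging.read_camera('scene');t=imaging.read_camera('top')
cv2.imwrite('pics/a7.png',np.hstack([cv2.resize(s[90:310,160:360],(400,440),interpolation=2),cv2.resize(t[100:320,190:390],(400,440),interpolation=2)]))"
```

```text
(no output)
```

View pics/a7.png

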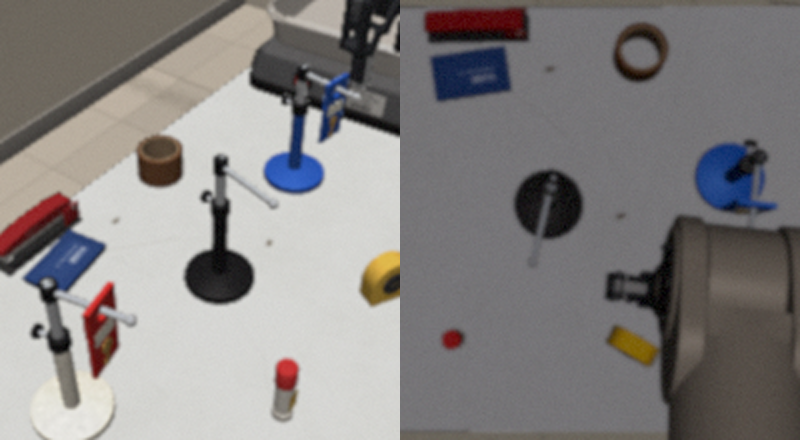

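The final view shows red hanging on the white peg (about (103,330)), blue hanging on the blue peg (about (335,105)) and the black peg empty. The bystanders haven't moved and the gripper is clear.

```bash
python3 -c "
from station import bot, imaging, hand_in
print(hand_in())"
```

```text
the job is handed in; nothing more can be done
None
```

The red paddle now hangs freely on the white-footed stand's peg and the blue paddle on the blue-footed stand's peg, moved in that order; the bystanders stayed where they were, and I handed the job in at about 26 s of robot time.

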